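Load a filter disc into the dust extractor's cassette

ROBOT

A 7-joint arm with a two-finger parallel gripper is mounted at the origin on a cart in front of the work surface, level with it; the furniture and walls round the work are solid. World frame = base frame: x ahead of the robot, y to its left, z up, the work surface at z = 0. Lengths are in mm, angles in rad, forces in N, time in s.
With the tool pointing down it reaches from about 400 to 850 mm from the base axis. Payload 6.9 kg.
Tool frame: the origin (TCP) lies between the finger pads; the fingertips stand 19 mm ahead of it and the grasp point (between the pads) is the TCP; z points along the fingers, y is the line along which they close (so a half turn about z gives the same grasp; the last joint's range is limited). The gripper opens to 85 mm and grips with 20 to 120 N. Pads are 22 mm wide; open, the fingers measure 114 mm over their backs; the gripper's body (76 mm by 85 mm) begins 54 mm behind the grasp point. The pads swing forward as they close: fully open they stand 13 mm farther back than shut.
Start: joints at [1.353, 0.507, -0.238, 1.5, 0.126, 1.149, -0.155], TCP at [198.827, -592.52, 250.275] pointing down, gripper open.
Joint ranges: [-3.08, 3.08], [-0.24, 2.05], [-1.43, 1.35], [0, 2.5], [-1.52, 4.66], [0.17, 1.96], [-2.89, 2.89]. Speed limits (rad/s): [2.39, 2.39, 3.14, 3.14, 3.14, 3.14, 3.14].

INTERFACE

Orientations are given as a 3x3 rotation matrix whose columns are the frame's x, y, z axes.
In Python, from cell import arm, viewer, probe_bus gives the robot as it stands (arm), with the cameras (viewer) and the readings (probe_bus).
- The arm moves only by the shell command python3 jog.py 'ROWS' [OPENING]. ROWS is a JSON object with one list for each field, all of the same length, 1 to 8, a row being the entries at one place: x, y, z (the shift in shares of 200 mm (1.0 is 200 mm)), wx, wy, wz (a rotation vector in fractions of the full range, 1 being 120 degrees); each row shifts and turns the commanded pose from where the row before left it, along the tool's axes as they then stand; what a row does not reach is not made up. A row lasts 1/12 s, in which the tool goes at most 41.7 mm and 0.125 rad, less where a joint would pass 70% of its speed; a pose out of reach is approached as far as the arm can. OPENING is the finger opening in mm, set as the command begins (- or left out keeps the last). The fingers move at their own pace and stop on an object; the grip force is fixed at half the most. Time passes only in rows, so rows that do not move let the fingers close. It prints the time, the measured TCP pose, the force, the opening and the grip force at its end. Shift and turn numbers lie between -1 and 1, and a call with a number outside is refused. Input that does not fit is refused with a message, and nothing moves.
- probe_bus.get_obs(): the state, without advancing time (a new reading comes with each control period).
- viewer.snapshot(name): name is "side" or "top" or "wrist"; returns the picture (420x560x3 uint8, red, green, blue); there is no depth.
- viewer.calibration(name): a dict with "mtx" (3x3 intrinsics, pixels), "k1" (the pictures are not rectified: a ray, as slopes to the right and down, at radius r is drawn at 1 + k1 r^2 times it, then the intrinsics apply), "R" (3x3) and "t" (3): a world point X has camera coordinates R X + t. Camera axes: x right, y down, z forward; pixel columns grow to the right and rows downward; lengths in mm; the calibration is good to about 2 mm. A picture is of the moment at which its call begins: read the wrist's pose just before it. calibration takes no time and is no camera call; for the wrist camera it gives the pose at the moment of the call.
- arm.sign_off(): hands the job in; it is judged then, once.
The state is a dict: "time_s": time; "joints": joint angles; "joint_velocities": joint speeds; "joint_efforts": joint torques, N m; "tcp_pos": TCP position; "eef_rot": TCP orientation; "ft_force": force on the tool from outside, world axes, zero at the start; "wrist_torque": the same for the moment, N m; "width": finger opening in mm; "grip_force": force on a finger pad.
Only numpy, scipy, OpenCV 4.12 (cv2) and the standard library are available. Lean on these libraries where they do the work, as an engineer would, in place of code of your own. Each camera call takes 0.05 s, during which the arm holds its last target. There are 200 camera calls.

TASK

Pick up the filter disc with the blue tab and slide it through the open front of the cassette into the top slot, the one with blue ledge ends, until it is fully home, lying flat on its two ledges with the tab pointing straight out of the front. Let go of it and leave the disc with the orange tab where it lies on the bench.

Things in the scene. Friction and masses are not known exactly. Their poses are not given: they have to be found in the camera images.
- blue_disc: Round white filter disc, aluminium rim, 90 mm across, 5 mm thick, about 60 g, flat on the bench. Upright blue pull tab beyond its rim: centre at x = -75 mm, y = 0; 16 mm along x, 18 mm along y (grip across y), from the disc's underside up to 30 mm above it; a flat arm 18 mm wide, 5 mm thick joins it to the disc. Origin: disc centre, on its underside; z up, tab towards -x.
- orange_disc: A second disc of the same shape and size with an orange tab, flat on the bench; not to be moved. Which of the two lies left or right varies. Origin and axes as for the blue disc.
- cassette: Rack, fixed, 112 deep, 134 wide, 128 mm high on a 0-30 mm block. Origin under its base plate, z up, open front to -x. Side walls (inner faces y = +-55 mm) with ledges 30 mm wide, 8 thick; tops at z = 20, 56, 92; clear height 28 per slot. Ledge front ends at x = -53: grey, orange, blue (top). Side rails to z = 128 roof the top slot. Back stop face x = 51. Bottom slot holds a grey-tabbed disc.
- blue_seat (a point): Where the blue disc's origin belongs: centre of the top slot, level with the tops of its blue-ended ledges (z = 92 mm of the cassette). Axes as the cassette's: x into the cassette, z up. A disc pushed against the back stop has its centre 6 mm beyond this point; the side walls leave 10 mm to either side.

How it is judged (in metres and radians):
At the end, for the whole second after the job is handed in: The blue-tabbed disc lies at rest in the top (blue) slot: its centre within 14 mm of the seat point along and across the cassette and 6 mm in height (so at most 20 mm short of the back stop), flat within 7 degrees, its tab pointing out of the front within 20 degrees (x of blue_disc in the frame of blue_seat between -0.014 and 0.014 m and y of blue_disc in the frame of blue_seat between -0.014 and 0.014 m and z of blue_disc in the frame of blue_seat between -0.006 and 0.006 m and angle between blue_disc's own z axis and vertical below 0.12 rad and angle between the x axis of blue_disc and the x axis of cassette, either way round below 0.35 rad and linear speed of blue_disc below 0.02 m/s); the robot touches nothing.
It fails at once if the disc with the orange tab is moved more than 30 mm (distance of orange_disc from where it was at the start of the episode above 0.03 m).
It also fails if it takes over 38 s, if anything falls off the work surface, if the arm or the gripper's body presses on something with over 40 N, if the wrist force passes 120 N, or if a joint passes its speed limit or range.

## Working session

There is one attempt and no reset: what is moved stays moved. The work goes in short steps, Python scripts to look and compute and a shell command to move; the robot and the scene stay as the last step left them, time stands still between calls to the robot, and variables do not carry over. Pictures are saved under pics/ and viewed, at most 10 in all, crops included, and the job is handed in when it is done.

```bash
ls; mkdir -p pics; python3 - <<'E'
from cell import arm, viewer, probe_bus
import cv2,numpy as np
o=probe_bus.get_obs();print(o['time_s'],o['tcp_pos'],np.round(o['eef_rot'],3).tolist())
for n in('side','top'):
    cv2.imwrite(f'pics/{n}0.png',viewer.snapshot(n)[:,:,::-1]);c=viewer.calibration(n);print(n,c)
E
```

```text
cell.py
jog.py
pics
0.0 [ 198.64506665 -592.08687343  249.45363734] [[0.948, 0.318, -0.001], [0.318, -0.948, 0.002], [-0.0, -0.002, -1.0]]
side {'mtx': array([[517.49848573,   0.        , 278.53142319],
       [  0.        , 517.49848573, 202.0152585 ],
       [  0.        ,   0.        ,   1.        ]]), 'k1': -0.026664421683153066, 'R': array([[ 0.98045722, -0.19671064,  0.00292779],
       [-0.09149546, -0.46911097, -0.87838686],
       [ 0.1741615 ,  0.86095286, -0.47794136]]), 't': array([-553.0843625 ,  140.64938577,  985.48094816])}
top {'mtx': array([[387.08149793,   0.        , 274.60272528],
       [  0.        , 387.08149793, 205.96401554],
       [  0.        ,   0.        ,   1.        ]]), 'k1': 0.033306548663935266, 'R': array([[ 0.01474133, -0.99988049, -0.00465768],
       [-0.97734599, -0.01342518, -0.21122162],
       [ 0.21113385,  0.00766585, -0.9774271 ]]), 't': array([  4.08850664, 605.20607449, 923.91486307])}
```

View pics/side0.png

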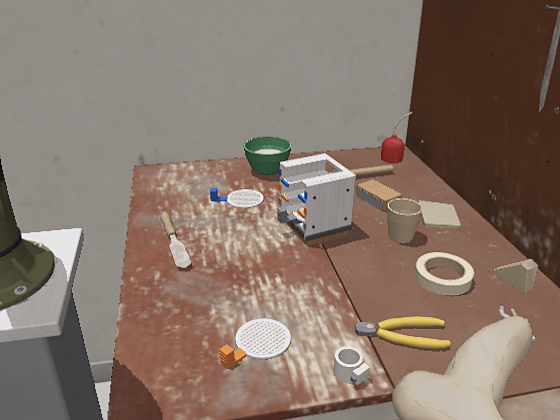

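View pics/top0.png

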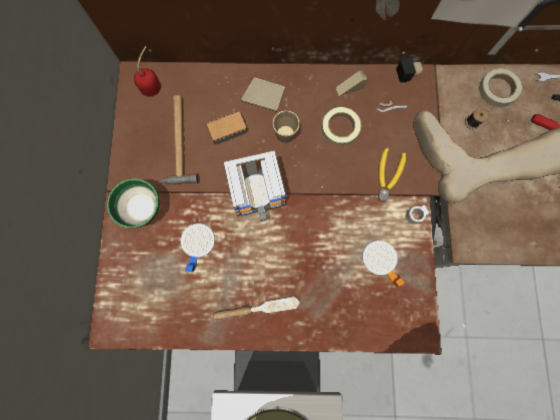

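The side view shows the blue disc at (245,198) with its tab at (214,194), and the cassette at (315,195). In the top view the blue disc is at (197,240), its tab at (191,266), and the cassette at (255,183) with its front facing down the image. I'll zoom in on the cassette.

```bash
python3 - <<'E'
import cv2,numpy as np
a=cv2.imread('pics/top0.png')[145:225,215:295];b=cv2.imread('pics/side0.png')[145:245,265:365]
f=lambda i:cv2.resize(i,(400,400),interpolation=cv2.INTER_CUBIC)
cv2.imwrite('pics/crop0.png',np.hstack([f(a),f(b)]))
E
```

```text
(no output)
```

View pics/crop0.png

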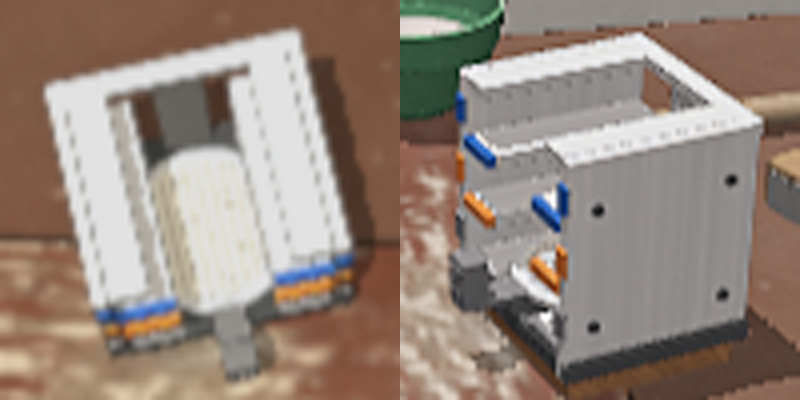

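```bash
cat > h.py <<'E'
import cv2,numpy as np
from cell import arm, viewer, probe_bus
def ray(c,p):
    K=c['mtx'];d=np.array([c['k1'],0,0,0,0.])
    # undistort by inverting r*(1+k1 r^2)
    u=cv2.undistortPoints(np.array([[p]],float),K,d)[0,0]
    R=c['R'];return -R.T@c['t'],R.T@np.array([u[0],u[1],1])
def plane(c,p,z):
    o,d=ray(c,p);return o+d*(z-o[2])/d[2]
def tri(c1,p1,c2,p2):
    o1,d1=ray(c1,p1);o2,d2=ray(c2,p2)
    s=np.linalg.lstsq(np.c_[d1,-d2],o2-o1,rcond=None)[0]
    a=o1+s[0]*d1;b=o2+s[1]*d2;return (a+b)/2,np.linalg.norm(a-b)
def blob(bgr,lo,hi,box):
    m=cv2.inRange(cv2.cvtColor(bgr,cv2.COLOR_BGR2HSV),lo,hi);x0,y0,x1,y1=box
    q=np.zeros_like(m);q[y0:y1,x0:x1]=m[y0:y1,x0:x1];return q
E
python3 - <<'E'
from h import *
T=viewer.calibration('top');S=viewer.calibration('side')
tp=[(224,162.6),(274.6,151),(285.2,196),(234.4,207)];sp=[(326.25,153.25),(355,176.25),(305,185.75),(280,162)]
P=[]
for n,a,b in zip(('BL','BR','FR','FL'),tp,sp):
    x,e=tri(T,a,S,b);P.append(x);print(n,x.round(1),e.round(1))
P=np.array(P);print(P.mean(0),np.linalg.norm(P-np.roll(P,-1,0),axis=1).round())
zt=P[:,2].mean()
Q=np.array([plane(T,a,zt) for a in tp]);print(Q.round(1),Q.mean(0))
Q2=np.array([plane(S,a,zt) for a in sp]);print(Q2.round(1),Q2.mean(0))
for q in(Q,Q2):
    d=q[0]+q[1]-q[2]-q[3];e=q[0]+q[3]-q[1]-q[2];print(np.degrees([np.arctan2(d[1],d[0]),np.arctan2(-e[0],e[1])]))
t=cv2.imread('pics/top0.png');s=cv2.imread('pics/side0.png')
mB=blob(t,(105,140,60),(125,255,255),(170,245,215,285));ys,xs=np.nonzero(mB);print('tab top',xs.min(),xs.max(),ys.min(),ys.max(),cv2.moments(mB,True)['m10']/len(xs),ys.mean())
mW=blob(t,(0,0,140),(180,70,255),(170,215,222,265));c=max(cv2.findContours(mW,0,2)[0],key=cv2.contourArea);e=cv2.fitEllipse(c);print(e)
d=plane(T,e[0],5);print('disc',d)
mW=blob(s,(0,0,140),(180,70,255),(222,185,268,212));c=max(cv2.findContours(mW,0,2)[0],key=cv2.contourArea);e=cv2.fitEllipse(c);print(e,plane(S,e[0],5))
mS=blob(s,(105,140,60),(125,255,255),(200,180,235,210));yy,xx=np.nonzero(mS);print('tab side',xx.min(),xx.max(),yy.min(),yy.max())
E
```

```text
BL [697.3 135.7 138.5] 5.1
BR [726.3  14.2 137. ] 0.2
FR [613.8 -12.7 139.2] 0.6
FL [586.7 106.6 139.7] 3.2
[656.03358199  60.94695368 138.57423315] [125. 116. 122. 114.]
[[694.6 136.  138.6]
 [725.8  14.2 138.6]
 [613.6 -12.6 138.6]
 [585.3 106.9 138.6]] [654.85247622  61.08342337 138.57423315]
[[700.2 136.7 138.6]
 [725.   11.  138.6]
 [614.4 -11.4 138.6]
 [588.9 109.5 138.6]] [657.12240082  61.44253312 138.57423315]
[14.16245955 13.85761654]
[12.59630348 11.55019856]
tab top 186 196 257 270 191.21505376344086 264.02150537634407
((198.12477111816406, 239.62281799316406), (32.74522018432617, 38.74855422973633), 74.98616790771484)
disc [523.58972384 215.23979807   5.        ]
((242.69154357910156, 197.8064422607422), (24.470447540283203, 39.17779541015625), 95.55968475341797) [517.80348041 211.2295394    5.        ]
tab side 210 226 188 200
```

```bash
python3 - <<'E'
import cv2,numpy as np
a=cv2.imread('pics/top0.png')[220:280,170:230];b=cv2.imread('pics/side0.png')[165:225,205:265]
f=lambda i:cv2.resize(i,(400,400),interpolation=cv2.INTER_CUBIC)
cv2.imwrite('pics/crop1.png',np.hstack([f(a),f(b)]))
E
```

```text
(no output)
```

View pics/crop1.png

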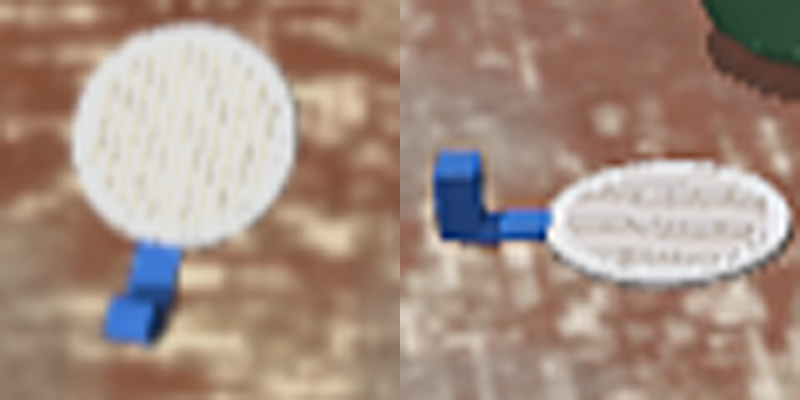

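The top crop puts the disc at about (197.6,240.1) and the tab top at (189.5,268.0). In the side crop the disc is at (245.5,198.3) and the tab top at (213.7,190.2).

```bash
cat >> h.py <<'E'
def delta(target,yaw):
    """tool-axis shift & turn about tool z to reach target with tool x along yaw (rad)"""
    o=probe_bus.get_obs();R=np.array(o['eef_rot']);p=np.array(o['tcp_pos'])
    G=np.c_[[np.cos(yaw),np.sin(yaw),0],[np.sin(yaw),-np.cos(yaw),0],[0,0,-1.]]
    rv=cv2.Rodrigues(R.T@G)[0].ravel()
    print('t',o['time_s'],'tcp',p.round(1),'tool shift',(R.T@(np.array(target)-p)).round(1),'rv',rv.round(3),'w',round(o['width'],1),'joints',np.round(o['joints'],2))
E
python3 - <<'E'
from h import *
T=viewer.calibration('top');S=viewer.calibration('side')
for a,b,z in(((197.6,240.1),(245.5,198.3),5),((189.5,268),(213.7,190.2),30)):
    x,y=plane(T,a,z),plane(S,b,z);print(x.round(1),y.round(1),tri(T,a,S,b));
    if z==5: D=(x+y)/2
    else: B=(x+y)/2
v=D-B;yaw=np.arctan2(v[1],v[0]);print(D,B,np.hypot(*v[:2]),yaw)
delta([B[0],B[1],100],yaw)
E
```

```text
[522.3 216.6   5. ] [524.1 207.4   5. ] (array([524.21612657, 217.65609885,  -0.59930272]), np.float64(2.447702588007599))
[447.5 227.9  30. ] [449.4 216.1  30. ] (array([449.0613118 , 229.35796097,  23.21745409]), np.float64(2.345755946648546))
[523.21409556 211.98468473   5.        ] [448.49460172 222.01332014  30.        ] 75.38949719719558 -0.1334197827482809
t 0.1 tcp [ 198.6 -592.1  249.5] tool shift [ 495.9 -692.1  150.6] rv [-0.002  0.     0.457] w 85.6 joints [ 1.35  0.51 -0.24  1.5   0.13  1.15 -0.15]
```

Careful with the scale: shifts go in shares of 200 mm and turns go in shares of 120 degrees. That gives: 33 mm / 200 = 0.165, -22 mm / 200 = -0.11.

```bash
python3 jog.py '{"x":[0.165,0.165,0.165,0.165,0.165,0.165,0.165,0.165],"y":[-0.11,-0.11,-0.11,-0.11,-0.11,-0.11,-0.11,-0.11],"z":[0.025,0.025,0.025,0.025,0.025,0.025,0.025,0.025],"wx":[0,0,0,0,0,0,0,0],"wy":[0,0,0,0,0,0,0,0],"wz":[0,0,0,0,0,0,0,0]}' 60; python3 -c "
from h import *
delta([447.8,228,110],-.145)"
```

```text
time_s: 0.77
tcp_pos: [393.7, -339.9, 209.9]
eef_rot: [[0.948, 0.318, -0.0], [0.318, -0.948, 0.0], [-0.0, -0.0, -1.0]]
ft_force: [0.5, -0.5, 0.6]
width: 60.3
grip_force: 0.0
t 0.7667 tcp [ 393.7 -339.9  209.9] tool shift [ 231.8 -521.2  100. ] rv [-0.     0.     0.469] w 60.3 joints [ 0.87  0.39 -0.29  1.83  0.14  0.94 -0.73]
```

To row units: -37 mm / 200 = -0.185, 17 mm / 200 = 0.085.

```bash
python3 jog.py '{"x":[0.085,0.085,0.085,0.085,0.085,0.085,0.085],"y":[-0.185,-0.185,-0.185,-0.185,-0.185,-0.185,-0.185],"z":[0.01,0.01,0.01,0.01,0.01,0.01,0.01],"wx":[0,0,0,0,0,0,0],"wy":[0,0,0,0,0,0,0],"wz":[0,0,0,0,0,0,0]}'; python3 jog.py '{"x":[0.08,0.08,0.08,0.08,0,0,0,0],"y":[-0.185,-0.185,-0.185,-0.185,0,0,0,0],"z":[0.01,0.01,0.01,0.01,0,0,0,0],"wx":[0,0,0,0,0,0,0,0],"wy":[0,0,0,0,0,0,0,0],"wz":[0,0,0,0,0.0573,0.0573,0.0573,0.0525]}';  python3 - <<'E'
from h import *
delta([447.8,228,110],-.145)
cv2.imwrite('pics/w1.png',viewer.snapshot('wrist')[:,:,::-1]);c=viewer.calibration('wrist');np.savez('w1.npz',**c);print(c['mtx'][0,0],-c['R'].T@c['t'],c['R'][2])
E
```

```text
time_s: 1.35
tcp_pos: [423.1, -56.5, 196.2]
eef_rot: [[0.948, 0.318, -0.0], [0.318, -0.948, -0.0], [-0.0, 0.0, -1.0]]
ft_force: [0.7, 0.3, 0.2]
width: 59.9
grip_force: 0.0
time_s: 2.02
tcp_pos: [436.8, 102.7, 188.0]
eef_rot: [[0.989, -0.151, -0.001], [-0.151, -0.989, -0.0], [-0.001, 0.0, -1.0]]
ft_force: [-0.1, -0.4, 0.4]
width: 60.3
grip_force: 0.0
t 2.0167 tcp [436.8 102.7 188. ] tool shift [  -8.  -125.5   78. ] rv [ 0.     0.001 -0.006] w 60.3 joints [-0.05  0.32 -0.32  2.03  0.13  0.81 -2.16]
322.65284196883306 [510.57757523  91.92168294 313.55277101] [-0.285878    0.04724724 -0.95710055]
```

View pics/w1.png

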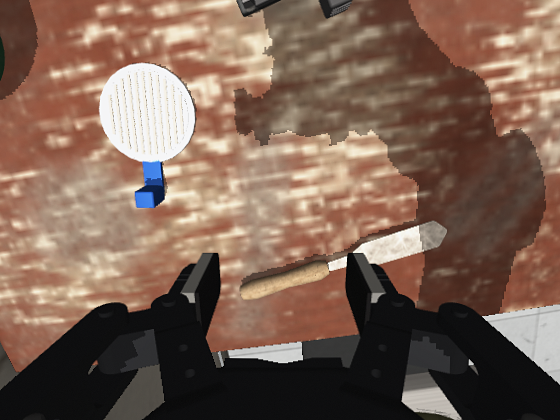

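The wrist view shows the disc centred near (147,113) and the tab's top face near (145,200).

```bash
python3 - <<'E'
from h import *
c=dict(np.load('w1.npz'));im=cv2.imread('pics/w1.png')
m=blob(im,(0,0,150),(180,60,255),(90,55,205,172));m=cv2.morphologyEx(m,cv2.MORPH_CLOSE,np.ones((7,7)));k=max(cv2.findContours(m,0,2)[0],key=cv2.contourArea);(x,y),r=cv2.minEnclosingCircle(k);e=cv2.fitEllipse(k);print(e,x,y,r)
D=plane(c,e[0],5);B=plane(c,(145,200.5),30);v=D-B;yaw=np.arctan2(v[1],v[0]);print(D,plane(c,(147,113),5),B,np.hypot(*v[:2]),yaw)
delta([B[0],B[1],60],yaw)
E
```

```text
((149.1105499267578, 112.779541015625), (98.08646392822266, 111.20960235595703), 124.26840209960938) 148.85964965820312 113.78561401367188 64.66790771484375
[526.93416794 215.44289943   5.        ] [527.08054667 217.46237387   5.        ] [450.64650283 230.50030463  30.        ] 77.75945794242708 -0.1948718580555433
t 2.0667 tcp [436.9 102.6 188.1] tool shift [  -6.5 -128.5  128.1] rv [0.    0.001 0.036] w 59.7 joints [-0.05  0.32 -0.31  2.03  0.13  0.81 -2.17]
```

To row units: -32 mm / 200 = -0.16, -31 mm / 200 = -0.155, 0.02 rad / 2.0944 = 0.0095.

```bash
python3 jog.py '{"x":[-0.01,-0.01,-0.01,-0.005,0,0,0],"y":[-0.16,-0.16,-0.16,-0.155,0,0,0],"z":[0.05,0.1,0.1,0.1,0.15,0.125,0],"wx":[0,0,0,0,0,0,0],"wy":[0,0,0,0,0,0,0],"wz":[0.0095,0,0,0,0,0,0]}';  python3 - <<'E'
from h import *
delta([449.5,229,22],-.17)
cv2.imwrite('pics/w2.png',viewer.snapshot('wrist')[:,:,::-1]);c=viewer.calibration('wrist');np.savez('w2.npz',**c)
E
```

```text
time_s: 2.65
tcp_pos: [448.0, 228.2, 59.2]
eef_rot: [[0.987, -0.161, -0.007], [-0.162, -0.987, -0.003], [-0.006, 0.004, -1.0]]
ft_force: [0.2, -1.0, 0.7]
width: 60.2
grip_force: 0.0
t 2.65 tcp [448.  228.2  59.2] tool shift [ 1.6 -1.2 37.2] rv [0.004 0.006 0.008] w 60.2 joints [-0.35  0.58 -0.25  2.04  0.26  0.56 -2.52]
```

View pics/w2.png

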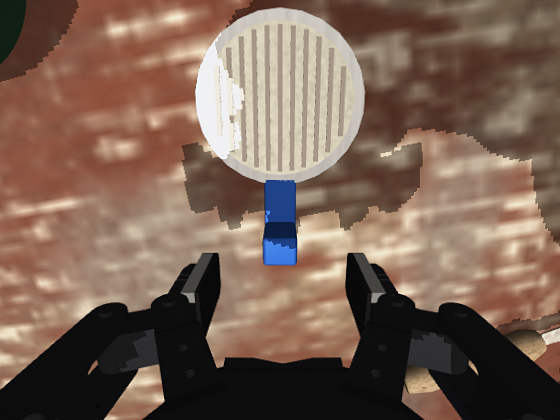

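The tab at (280,250) sits midway between the fingers and is aligned with the disc at (280,95). I'll descend and grip.

To row units: 15 mm / 200 = 0.075, 13 mm / 200 = 0.065, 0.006 rad / 2.0944 = 0.0029.

```bash
python3 -c "
from h import *
c=dict(np.load('w2.npz'));print(plane(c,(280,250),30),plane(c,(280,95),5))"
python3 jog.py '{"x":[0.005,0.005,0,0],"y":[0,0,0,0],"z":[0.075,0.065,0.04,0],"wx":[0.0019,0,0,0],"wy":[0.0029,0,0,0],"wz":[0,0,0,0]}'
python3 jog.py '{"x":[0,0,0,0,0,0,0,0],"y":[0,0,0,0,0,0,0,0],"z":[0,0,0,0,0,0,0,0],"wx":[0,0,0,0,0,0,0,0],"wy":[0,0,0,0,0,0,0,0],"wz":[0,0,0,0,0,0,0,0]}' 5
```

```text
[451.46973707 230.42049286  30.        ] [529.29566638 217.47760917   5.        ]
time_s: 3.03
tcp_pos: [452.8, 228.1, 27.3]
eef_rot: [[0.986, -0.165, 0.006], [-0.165, -0.986, 0.003], [0.006, -0.004, -1.0]]
ft_force: [0.1, 0.1, 0.2]
width: 59.6
grip_force: 0.0
time_s: 3.7
tcp_pos: [453.2, 228.8, 28.4]
eef_rot: [[0.986, -0.165, 0.008], [-0.165, -0.986, 0.003], [0.007, -0.005, -1.0]]
ft_force: [-0.1, -1.4, 6.2]
width: 16.9
grip_force: 58.6
```

To row units: -25 mm / 200 = -0.125, -15 mm / 200 = -0.075.

```bash
python3 jog.py '{"x":[0,0,0,0,0,0,0],"y":[0,0,0,0,0,0,0],"z":[-0.025,-0.075,-0.125,-0.125,-0.125,-0.125,-0.05],"wx":[0,0,0,0,0,0,0],"wy":[0,0,0,0,0,0,0],"wz":[0,0,0,0,0,0,0]}'
python3 jog.py '{"x":[0,0,0,0,0,0,0,0],"y":[0.075,0.125,0.14,0.14,0.14,0.14,0.14,0.115],"z":[0,0,0,0,0,0,0,0],"wx":[0,0,0,0,0,0,0,0],"wy":[0,0,0,0,0,0,0,0],"wz":[0,0,0,0,0,0,0,0]}'
python3 jog.py '{"x":[0,0,0,0,0,0,0],"y":[0,0,0,0,0,0,0],"z":[0,0,0,0,0,0,0],"wx":[0,0,0,0,0,0,0],"wy":[0,0,0,0,0,0,0],"wz":[-0.0239,-0.0334,-0.0334,-0.0334,-0.0334,-0.0334,0]}'
python3 - <<'E'
from h import *
delta([476,19,145],.23)
for n in('side','top'):cv2.imwrite(f'pics/{n}3.png',viewer.snapshot(n)[:,:,::-1])
f=lambda i:cv2.resize(i,(400,400),interpolation=cv2.INTER_CUBIC)
a=cv2.imread('pics/top3.png')[145:255,215:325];b=cv2.imread('pics/side3.png')[125:245,245:365]
cv2.imwrite('pics/crop3.png',np.hstack([f(a),f(b)]))
E
```

```text
time_s: 4.28
tcp_pos: [452.7, 228.9, 160.8]
eef_rot: [[0.986, -0.165, 0.01], [-0.165, -0.986, 0.005], [0.009, -0.007, -1.0]]
ft_force: [0.1, 1.0, -0.7]
width: 17.1
grip_force: 58.6
time_s: 4.95
tcp_pos: [417.2, 26.0, 156.3]
eef_rot: [[0.986, -0.166, 0.006], [-0.166, -0.986, 0.002], [0.005, -0.003, -1.0]]
ft_force: [0.7, -1.0, -0.6]
width: 16.3
grip_force: 58.7
time_s: 5.53
tcp_pos: [417.9, 27.9, 156.3]
eef_rot: [[0.972, 0.235, 0.006], [0.235, -0.972, 0.003], [0.006, -0.002, -1.0]]
ft_force: [-0.7, 0.3, -1.2]
width: 17.0
grip_force: 58.7
t 5.5333 tcp [417.9  27.9 156.3] tool shift [54.3 22.3 11.6] rv [-0.002 -0.006  0.007] w 17.0 joints [ 0.19  0.33 -0.42  2.15  0.2   0.69 -1.69]
```

View pics/crop3.png

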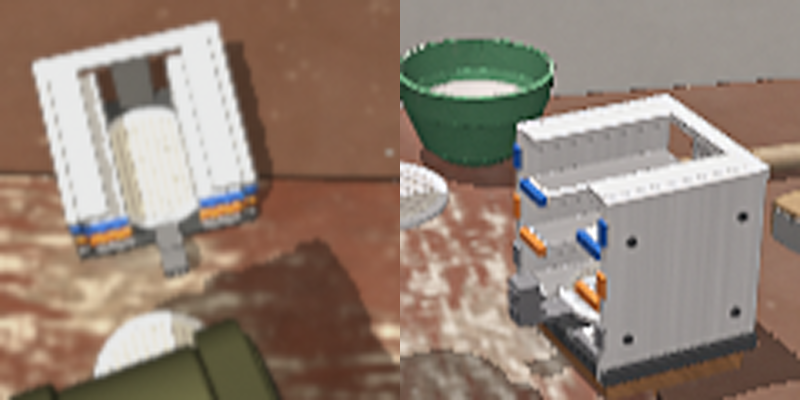

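To row units: 15 mm / 200 = 0.075, 12 mm / 200 = 0.06.

```bash
python3 jog.py '{"x":[0.05,0.075,0.075,0.06,0,0],"y":[0.025,0.03,0.03,0.02,0,0],"z":[0.01,0.015,0.015,0.005,0,0],"wx":[0,0,0,0,0,0],"wy":[0,0,0,0,0,0],"wz":[0,0,0,0,0,0]}'
python3 - <<'E'
from h import *
T=viewer.calibration('top');S=viewer.calibration('side')
tp=[(224,162.6),(274.6,151),(285.2,196),(234.4,207)]
for z in(138,144):
    Q=np.array([plane(T,a,z) for a in tp]);print(z,Q.mean(0))
delta([476,19,145],.237)
for n in('side','top'):cv2.imwrite(f'pics/{n}4.png',viewer.snapshot(n)[:,:,::-1])
cv2.imwrite('pics/wr4.png',viewer.snapshot('wrist')[:,:,::-1])
f=lambda i:cv2.resize(i,(400,400),interpolation=cv2.INTER_CUBIC)
a=cv2.imread('pics/wr4.png');b=cv2.imread('pics/side4.png')[145:245,255:355]
cv2.imwrite('pics/crop4.png',np.hstack([cv2.resize(a,(400,300))[:300],f(b)[:300]]))
E
```

```text
time_s: 6.13
tcp_pos: [474.3, 19.6, 147.4]
eef_rot: [[0.973, 0.23, 0.006], [0.23, -0.973, 0.003], [0.007, -0.002, -1.0]]
ft_force: [-0.6, 0.2, -0.9]
width: 16.8
grip_force: 58.7
138 [655.01881659  61.11943002 138.        ]
144 [653.28077304  60.74320664 144.        ]
t 6.1333 tcp [474.3  19.6 147.4] tool shift [1.5 1.  2.4] rv [-0.002 -0.007 -0.005] w 16.8 joints [ 0.19  0.41 -0.4   2.03  0.23  0.73 -1.68]
```

View pics/crop4.png

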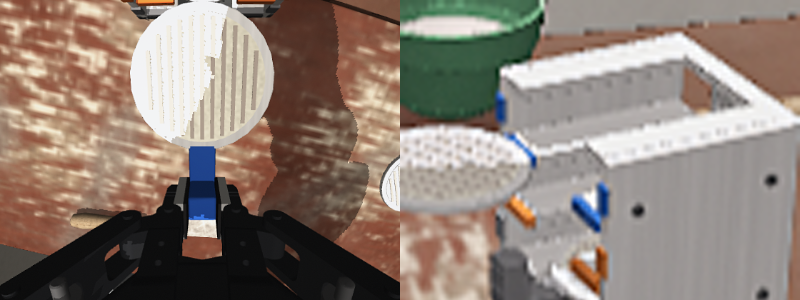

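```bash
python3 - <<'E'
from h import *
S=viewer.calibration('side')
for p,xy in(((293,190.2),(602,48.5)),((287.5,187),(591,47.5))):
    o,d=ray(S,p);s=((np.array(xy)-o[:2])@d[:2])/(d[:2]@d[:2]);print((o+s*d).round(1))
    for z in (100,105,110,120):print(z,plane(S,p,z).round(1))
E
```

```text
[604.4  47.9  99.8]
100 [604.2  47.5 100. ]
105 [602.  38. 105.]
110 [599.8  28.6 110. ]
120 [595.3   9.6 120. ]
[592.3  47.2 108.8]
100 [596.1  64.2 100. ]
105 [593.9  54.5 105. ]
110 [591.8  44.9 110. ]
120 [587.5  25.6 120. ]
```

To row units: -6 mm / 200 = -0.03, -3 mm / 200 = -0.015.

```bash
python3 jog.py '{"x":[0,0.005,0],"y":[0,0,0],"z":[-0.03,-0.015,0],"wx":[0,0,0],"wy":[0,0,0],"wz":[0,0,0]}'
python3 - <<'E'
from h import *
delta([476,19,155],.237)
b=viewer.snapshot('side')[:,:,::-1];cv2.imwrite('pics/side5.png',b)
cv2.imwrite('pics/crop5.png',cv2.resize(b[140:240,225:345],(780,600)[:1]+(650-50,) if 0 else (720,600),interpolation=cv2.INTER_CUBIC))
E
```

```text
time_s: 6.53
tcp_pos: [475.2, 20.0, 157.9]
eef_rot: [[0.973, 0.232, 0.008], [0.232, -0.973, 0.003], [0.009, -0.001, -1.0]]
ft_force: [-0.5, 0.1, -0.3]
width: 16.7
grip_force: 58.7
t 6.5333 tcp [475.2  20.  157.9] tool shift [0.6 1.2 2.9] rv [-0.001 -0.009 -0.003] w 16.7 joints [ 0.2   0.4  -0.4   2.02  0.22  0.76 -1.67]
```

View pics/crop5.png

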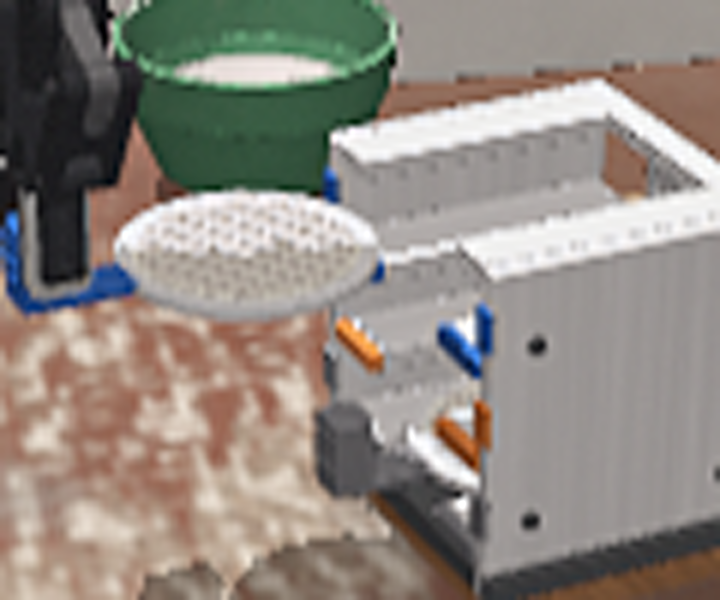

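```bash
python3 - <<'E'
from h import *
S=viewer.calibration('side');t=np.array([475.2,20]);u=np.array([.973,.232])
for p,l in(((288.3,184.2),118),((244.4,182.5),30)):
    xy=t+u*l
    # extreme image-left/right rim points: use disc centre +-45 along image-right direction (R[0] horizontal)
    r=S['R'][0,:2]/np.linalg.norm(S['R'][0,:2]);xy=t+u*75+r*(45 if l>100 else -45)
    o,d=ray(S,p);s=((xy-o[:2])@d[:2])/(d[:2]@d[:2]);print((o+s*d).round(1),xy)
E
```

```text
[589.9  29.1 124.4] [592.29576382  28.5479833 ]
[502.3  46.5 128.1] [504.05423618  46.2520167 ]
```

To row units: 10 mm / 200 = 0.05, 5 mm / 200 = 0.025.

```bash
python3 jog.py '{"x":[0,0.025,0.05,0.05,0.05,0.05,0],"y":[0.005,0.0025,0,0,0,0,0],"z":[0.025,0.015,0,0,0,0,0],"wx":[0,0,0,0,0,0,0],"wy":[0,0,0,0,0,0,0],"wz":[0,0,0,0,0,0,0]}'
python3 jog.py '{"x":[0.04,0.05,0.05,0.05,0.04,0],"y":[0,0,0,0,0,0],"z":[0,0,0,0,0,0],"wx":[0,0,0,0,0,0],"wy":[0,0,0,0,0,0],"wz":[0,0,0,0,0,0]}'
python3 - <<'E'
from h import *
delta([654,61,139],.235)
a=viewer.snapshot('top')[:,:,::-1];b=viewer.snapshot('side')[:,:,::-1]
for n,i in(('top6',a),('side6',b)):cv2.imwrite(f'pics/{n}.png',i)
f=lambda i:cv2.resize(i,(400,400),interpolation=cv2.INTER_CUBIC)
cv2.imwrite('pics/crop6.png',np.hstack([f(a[145:235,215:305]),f(b[140:240,255:355])]))
E
```

```text
time_s: 7.17
tcp_pos: [521.6, 29.9, 149.1]
eef_rot: [[0.973, 0.232, 0.009], [0.232, -0.973, 0.004], [0.009, -0.002, -1.0]]
ft_force: [0.5, -0.5, -0.8]
width: 16.7
grip_force: 58.7
time_s: 7.67
tcp_pos: [565.4, 40.1, 149.5]
eef_rot: [[0.973, 0.232, 0.008], [0.232, -0.973, 0.004], [0.009, -0.002, -1.0]]
ft_force: [0.8, 0.3, -0.0]
width: 16.3
grip_force: 58.7
t 7.6667 tcp [565.4  40.1 149.5] tool shift [90.9  0.2 11.2] rv [-0.002 -0.009 -0.001] w 16.3 joints [ 0.14  0.53 -0.38  1.8   0.25  0.85 -1.7 ]
```

View pics/crop6.png

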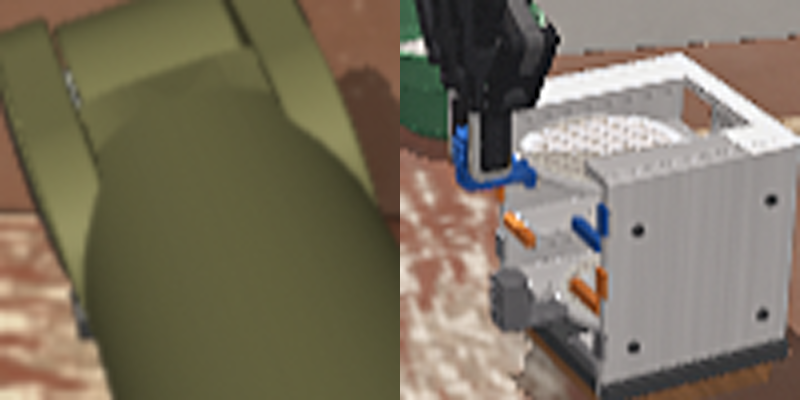

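The disc is inside the top slot and nothing is touching. I'll advance to feel for the back stop, which lies 6 mm beyond the seat.

To row units: 7 mm / 200 = 0.035, 2 mm / 200 = 0.01.

```bash
python3 jog.py '{"x":[0.035,0.035,0.01,0],"y":[0,0,0,0],"z":[0,0,0,0],"wx":[0,0,0,0],"wy":[0,0,0,0],"wz":[0,0,0,0]}'
python3 jog.py '{"x":[0.01,0.005,0],"y":[0,0,0],"z":[0,0,0],"wx":[0,0,0],"wy":[0,0,0],"wz":[0,0,0]}'
python3 jog.py '{"x":[0.01,0.005,0],"y":[0,0,0],"z":[0,0,0],"wx":[0,0,0],"wy":[0,0,0],"wz":[0,0,0]}'
```

```text
time_s: 8.1
tcp_pos: [579.9, 43.4, 149.6]
eef_rot: [[0.973, 0.232, 0.007], [0.232, -0.973, 0.003], [0.008, -0.002, -1.0]]
ft_force: [-0.1, -0.3, -0.3]
width: 17.1
grip_force: 58.7
time_s: 8.35
tcp_pos: [582.2, 43.9, 149.6]
eef_rot: [[0.973, 0.232, 0.007], [0.232, -0.973, 0.003], [0.007, -0.001, -1.0]]
ft_force: [0.6, -0.1, -0.4]
width: 16.5
grip_force: 58.7
time_s: 8.6
tcp_pos: [585.2, 44.6, 149.7]
eef_rot: [[0.973, 0.232, 0.007], [0.232, -0.973, 0.003], [0.007, -0.001, -1.0]]
ft_force: [-0.7, 0.0, -0.5]
width: 16.8
grip_force: 58.7
```

To row units: 1 mm / 200 = 0.005.

```bash
python3 jog.py '{"x":[0.005,0.005,0],"y":[0,0,0],"z":[0,0,0],"wx":[0,0,0],"wy":[0,0,0],"wz":[0,0,0]}'|grep -E 'tcp|force'
python3 jog.py '{"x":[0.005,0.005,0],"y":[0,0,0],"z":[0,0,0],"wx":[0,0,0],"wy":[0,0,0],"wz":[0,0,0]}'|grep -E 'tcp|force'
python3 jog.py '{"x":[0.005,0.005,0],"y":[0,0,0],"z":[0,0,0],"wx":[0,0,0],"wy":[0,0,0],"wz":[0,0,0]}'|grep -E 'tcp|force'
```

```text
tcp_pos: [587.2, 45.1, 149.7]
ft_force: [-0.2, 0.1, -0.8]
grip_force: 58.7
tcp_pos: [589.1, 45.6, 149.7]
ft_force: [-0.1, -0.1, -0.7]
grip_force: 58.7
tcp_pos: [589.3, 45.6, 149.2]
ft_force: [-5.5, -1.7, 1.5]
grip_force: 59.0
```

Contact came at x ≈ 589, as predicted. I'll back off 6 mm and lower.

To row units: -4 mm / 200 = -0.02, 2 mm / 200 = 0.01.

```bash
python3 jog.py '{"x":[-0.02,-0.02,0,0,0],"y":[0,0,0,0,0],"z":[0,0,0.01,0.01,0],"wx":[0,0,0,0,0],"wy":[0,0,0,0,0],"wz":[0,0,0,0,0]}'|grep -E 'tcp|force'
for i in 1; do python3 jog.py '{"x":[0,0,0],"y":[0,0,0],"z":[0.01,0.005,0],"wx":[0,0,0],"wy":[0,0,0],"wz":[0,0,0]}'|grep -E 'tcp|force'; done
python3 jog.py '{"x":[0,0,0],"y":[0,0,0],"z":[0.005,0.005,0],"wx":[0,0,0],"wy":[0,0,0],"wz":[0,0,0]}'|grep -E 'tcp|force'
```

```text
tcp_pos: [583.1, 44.1, 145.3]
ft_force: [-0.7, 0.2, 0.2]
grip_force: 58.8
tcp_pos: [583.1, 44.2, 142.3]
ft_force: [-0.2, -0.4, -0.6]
grip_force: 58.8
tcp_pos: [583.1, 44.1, 140.4]
ft_force: [0.7, 0.1, -0.5]
grip_force: 58.8
```

To row units: 1 mm / 200 = 0.005.

```bash
python3 jog.py '{"x":[0,0,0],"y":[0,0,0],"z":[0.005,0.005,0],"wx":[0,0,0],"wy":[0,0,0],"wz":[0,0,0]}'|grep -E 'tcp|force'
python3 jog.py '{"x":[0,0,0],"y":[0,0,0],"z":[0.005,0.005,0],"wx":[0,0,0],"wy":[0,0,0],"wz":[0,0,0]}'|grep -E 'tcp|force'
```

```text
tcp_pos: [583.0, 44.2, 138.4]
ft_force: [0.7, 0.3, 0.4]
grip_force: 58.8
tcp_pos: [583.0, 44.1, 136.4]
ft_force: [0.3, 0.4, -1.2]
grip_force: 58.8
```

To row units: 1 mm / 200 = 0.005.

```bash
python3 jog.py '{"x":[0,0,0],"y":[0,0,0],"z":[0.005,0.005,0],"wx":[0,0,0],"wy":[0,0,0],"wz":[0,0,0]}'|grep -E 'tcp|force'
python3 jog.py '{"x":[0,0,0],"y":[0,0,0],"z":[0.005,0.005,0],"wx":[0,0,0],"wy":[0,0,0],"wz":[0,0,0]}'|grep -E 'tcp|force'
```

```text
tcp_pos: [583.2, 44.2, 134.5]
ft_force: [0.5, -0.5, -0.7]
grip_force: 58.9
tcp_pos: [583.1, 44.1, 133.8]
ft_force: [-4.4, -1.4, 11.6]
grip_force: 60.3
```

It touches down at z ≈ 134.3, consistent with the top ledge. Releasing.

To row units: -35 mm / 200 = -0.175, -30 mm / 200 = -0.15.

```bash
python3 jog.py '{"x":[0,0,0,0,0,0],"y":[0,0,0,0,0,0],"z":[0,0,0,0,0,0],"wx":[0,0,0,0,0,0],"wy":[0,0,0,0,0,0],"wz":[0,0,0,0,0,0]}' 50
python3 jog.py '{"x":[0,0,0,0,-0.1,-0.175,-0.175,-0.175],"y":[0,0,0,0,0,0,0,0],"z":[-0.025,-0.075,-0.125,-0.15,-0.15,0,0,0],"wx":[0,0,0,0,0,0,0,0],"wy":[0,0,0,0,0,0,0,0],"wz":[0,0,0,0,0,0,0,0]}'
python3 jog.py '{"x":[-0.175,-0.175,-0.1,0,0,0,0,0],"y":[0,0,0,0.175,0.175,0.175,0.175,0],"z":[0,0,0,0,0,0,0,0],"wx":[0,0,0,0,0,0,0,0],"wy":[0,0,0,0,0,0,0,0],"wz":[0,0,0,0,0,0,0,0]}'
python3 - <<'E'
from h import *
T=viewer.calibration('top');S=viewer.calibration('side')
a=viewer.snapshot('top')[:,:,::-1];b=viewer.snapshot('side')[:,:,::-1]
cv2.imwrite('pics/top7.png',a);cv2.imwrite('pics/side7.png',b)
for n,i,c,box in(('top',a,T,(215,190,300,250)),('side',b,S,(255,150,315,215))):
    m=blob(np.ascontiguousarray(i),(105,140,60),(125,255,255),box)
    k,_,st,ce=cv2.connectedComponentsWithStats(m)
    for s,q in zip(st[1:],ce[1:]):
        if s[4]>5:print(n,s,q.round(1),plane(c,q,130).round(1),plane(c,q,106).round(1))
E
```

```text
time_s: 11.77
tcp_pos: [583.2, 44.2, 132.5]
eef_rot: [[0.973, 0.232, 0.006], [0.232, -0.973, 0.003], [0.007, -0.001, -1.0]]
ft_force: [0.4, 0.8, -0.1]
width: 50.2
grip_force: 0.0
time_s: 12.43
tcp_pos: [459.7, 14.8, 237.3]
eef_rot: [[0.973, 0.232, 0.008], [0.232, -0.973, 0.003], [0.008, -0.001, -1.0]]
ft_force: [1.4, 0.2, -0.4]
width: 50.0
grip_force: 0.0
time_s: 13.1
tcp_pos: [406.8, -148.6, 236.3]
eef_rot: [[0.974, 0.224, 0.008], [0.224, -0.974, 0.0], [0.008, 0.002, -1.0]]
ft_force: [0.8, 0.1, -0.0]
width: 49.7
grip_force: 0.0
top [271 197  14   4  15] [277.3 198.8] [608.6   5.9 130. ] [614.2   5.9 106. ]
top [256 200   9  16  99] [260.3 207.6] [586.5  46.1 130. ] [591.5  47.2 106. ]
top [235 206  14   3  14] [241.5 207.1] [587.   90.9 130. ] [592.1  93.2 106. ]
side [279 168   2   7  13] [279.5 171.2] [582.1  81.7 130. ] [592.4 131.8 106. ]
side [277 177  21  15 184] [284.2 184.7] [578.8  17.6 130. ] [588.8  64.4 106. ]
side [298 191   9  12  41] [302.9 196.8] [603.5 -39.9 130. ] [614.8   4.  106. ]
```

```bash
python3 - <<'E'
from h import *
import itertools
def bbox(c,D,yaw):
    P=np.array([(x,y,z) for x,y,z in itertools.product((-83,-67),(-9,9),(0,30))],float)
    R=np.array([[np.cos(yaw),-np.sin(yaw),0],[np.sin(yaw),np.cos(yaw),0],[0,0,1]]);X=P@R.T+D
    q=cv2.projectPoints(X,cv2.Rodrigues(c['R'])[0],c['t'],c['mtx'],np.array([c['k1'],0,0,0]))[0][:,0]
    return q.min(0).round(1),q.max(0).round(1)
for n,b0,b1 in(('top',(170,245,215,285),(250,195,270,235)),('side',(200,180,222,212),(270,174,287,215))):
    c=viewer.calibration(n)
    for f,D,yaw,b in(('0',(525,217,0),-.165,b0),('7',(654.6,61.5,106),.238,b1)):
        m=blob(cv2.imread(f'pics/{n}{f}.png'),(105,140,60),(125,255,255),b);y,x=np.nonzero(m)
        print(n,f,'pred',*bbox(c,np.array(D),yaw),'seen',x.min(),y.min(),x.max(),y.max())
E
```

```text
top 0 pred [184.9 262.9] [195.6 270.9] seen 186 257 196 270
top 7 pred [256.7 205. ] [265.9 215.5] seen 256 200 264 215
side 0 pred [210.2 186. ] [218.1 200.5] seen 210 188 221 200
side 7 pred [277.5 173.9] [288.4 191.9] seen 277 174 286 191
```

The tab's predicted and observed outlines agree in both views, so the disc is seated. I'll hand it in.

```bash
python3 -c "
from cell import arm, viewer, probe_bus
print(arm.sign_off())"
```

```text
the job is handed in; nothing more can be done
None
```

I put the blue-tabbed disc in the cassette's top slot with its tab pointing out of the front, let go, and handed the job in at about 13 s. By my measurements it is on the seat point to within a few millimetres, and the orange disc was never approached; sign-off gave no verdict.

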